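# Gauge the punch-press dies and put the misfit on the rework pile

### The arm

A 6-joint arm with a two-finger parallel gripper is mounted at the origin on the work surface. World frame = base frame: x ahead of the robot, y to its left, z up, the work surface at z = 0. Lengths are in mm, angles in degrees, forces in N, time in s.
With the tool pointing down it reaches from about 275 to 750 mm from the base axis. Payload 10.2 kg.
Tool frame: the origin (TCP) lies midway between the tips of the shut fingers; the grasp point (between the pads) lies 19 mm behind it; x points along the fingers, y is the direction in which the jaws open and shut, and the axes are right-handed (so a half turn about x gives the same grasp; the last joint's range is limited). The gripper opens to 88 mm and grips with 3 to 60 N. Pads are 18 mm wide; open, the fingers measure 123 mm over their backs; the gripper's body (75 mm by 187 mm) begins 45 mm behind the grasp point.
Start: joints at [-76.112, 17.928, 85.812, -0, 76.261, -12.8], TCP at [235.786, -469.08, 238.72] pointing down, gripper open.
Joint ranges: [-168.41, 168.41], [-55.51, 124.54], [10.69, 146.95], [-70.63, 250.63], [1, 178], [-165.06, 165.06]. Speed limits (degrees/s): [136.94, 136.94, 172.46, 180, 180, 180].

### API

Orientations are given as [roll, pitch, yaw] about the fixed x, y, z axes, in that order (R = Rz(yaw) Ry(pitch) Rx(roll)).
In Python, from workcell import read_state, get_image, calibration, close_job gives the robot as it stands.
- The arm moves only by the tool arm_command, never from a script. Its argument "deltas" is text: rows parted by semicolons, each of 7 numbers parted by spaces: the finger opening in m, from 0 to 0.0881, then the shift along the tool's x, y, z in m, then the turn, a rotation vector about the tool's x, y, z in rad. A call has 1 to 8 rows; each row is the pose to reach, as a shift and turn from the pose measured when the call began, along the tool's axes at that moment; what a row does not reach only later rows make up. A row lasts 1/8 s, in which the tool goes at most 62.5 mm and 10.7 degrees, less where a joint would pass 70% of its speed; a pose out of reach is approached as far as the arm can. A call with a gripper value outside its range is refused whole. The fingers move at their own pace and stop on an object; the grip force is fixed at half the most. Time passes only in rows, so rows that repeat a pose let the fingers close. It gives the time, the measured TCP pose, the force and the opening at its end, in the units of the state.
- read_state(): the state, without advancing time (a new reading comes with each control period).
- get_image(name): name is "scene" or "top"; returns the picture (400x640x3 uint8, red, green, blue); there is no depth.
- calibration(name): a dict with "mtx" (3x3 intrinsics, pixels), "k1" (the pictures are not rectified: a ray, as slopes to the right and down, at radius r is drawn at 1 + k1 r^2 times it, then the intrinsics apply), "view" (4x4, takes a point from world to camera coordinates). Camera axes: x right, y down, z forward; pixel columns grow to the right and rows downward; lengths in mm; the calibration is good to about 2 mm. A picture is of the moment at which its call begins. calibration takes no time and is no camera call.
- close_job(): hands the job in, once; it reports no verdict.
The state is a dict: "clock": time; "qpos": joint angles; "qvel": joint speeds; "effort": joint torques, N m; "eef_pos": TCP position; "eef_rot": TCP orientation; "wrist_force": force on the tool from outside, world axes, zero at the start; "ft_torque": the same for the moment, N m; "width": finger opening in mm.
Only numpy, scipy, OpenCV 4.12 (cv2) and the standard library are available. Lean on these libraries where they do the work, as an engineer would, in place of code of your own. Each camera call takes 0.05 s, during which the arm holds its last target. There are 200 camera calls.

### The job

Try each of the three steel dies in the go gauge by sliding it along the bench through the lead-in and into the gap, without forcing it. Slide the ones that go right through, clear of the jaws, and leave them standing in the run-out (never lift one in over the top); lift out the one that the jaws stop and stand it on the middle of the rework pile, lowering it gently and letting go only once it rests on the top plate. Leave everything else on the bench where it is.

Things in the scene. Friction and masses are not known exactly. Their poses are not given: they have to be found in the camera images.
- gauge: Fixed go gauge: two bare steel jaws, 50 mm long, 26 wide, 12 high, with a 49 mm gap between them, open above; dies slide through on the bench itself. Origin: middle of the gap, at bench level; +x is the way a die is pushed through, z up. The jaws span x = -25 to +25 mm, their inner faces at y = +-24.5 mm.
- gauge_mouth (a point): Middle of the gauge's mouth, at bench level, 77 mm before the gap's middle (gauge x = -77 mm). Blue lead-in guides, 12 mm high, run from here (about 110 mm apart) in to the jaws' front edges, at 30 degrees to the lane on each side. A die that fits slides through with hardly more than its own friction; one that does not is stopped by the jaws with its axis about 33 mm before the gap's middle.
- gauge_runout (a point): Middle of the gauge's run-out, at bench level, 92 mm beyond the gap's middle: a lane on the bench between blue fences 12 mm high and 54 mm apart, from the jaws' far end (gauge x = 25 mm) to an end stop (x = 160 mm). It holds two dies in a row; the second pushes the first along.
- die1_mid (a point): One of the three round steel dies to be gauged, 1: a plain upright cylinder 30 mm high and 47 to 52 mm across (they look alike; the gauge decides), 0.35 kg, with a small obround opening in its flat top. This point is on its axis, half-way up (15 mm above its underside); z is its axis.
- die2_mid (a point): One of the three round steel dies to be gauged, 2: a plain upright cylinder 30 mm high and 47 to 52 mm across (they look alike; the gauge decides), 0.35 kg, with a small obround opening in its flat top. This point is on its axis, half-way up (15 mm above its underside); z is its axis.
- die3_mid (a point): One of the three round steel dies to be gauged, 3: a plain upright cylinder 30 mm high and 47 to 52 mm across (they look alike; the gauge decides), 0.35 kg, with a small obround opening in its flat top. This point is on its axis, half-way up (15 mm above its underside); z is its axis.
- pile: The rework pile: a heavy fixed stack of round stripper plates, 110 mm across, its top plate flat and painted red. Its top stands anywhere from 40 to 75 mm above the bench and must be felt for: the origin lies on the pile's axis at no useful height, take only x and y from it.
- big_die: Bystander, to be left alone: loose large die, a ring 89 mm across, 30 mm high. Origin: centre of its underside.
- oilstone: Bystander, to be left alone: loose terracotta-coloured oilstone, 100 x 25 x 13 mm. Origin: centre of its underside.
- brush: Bystander, to be left alone: loose brush with wooden handle. Origin: centre of its underside.
- wrench: Bystander, to be left alone: loose steel wrench. Origin: centre of its underside.
- carton: Bystander, to be left alone: loose cardboard carton 75 x 75 x 45 mm. Origin: centre of its underside.
- oil: Bystander, to be left alone: loose yellow grease tin with a red lid, 64 mm across, 65 mm high. Origin: centre of its underside.
- guide: Bystander, to be left alone: loose dark punch guide standing upright, 32 mm across, 65 mm high. Origin: centre of its underside.
- caliper: Bystander, to be left alone: loose caliper, 210 mm long, lying flat. Origin: centre of its underside.
Mind the look-alikes: they are no part of the job. Leave any green look-alike of the part that bears die2_mid alone.

How it is judged:
By the outcome, as a careful person would: the job done as asked, in the order asked, and still so for the second after the job is handed in, with the robot touching nothing.
It also fails if it takes over 72 s, if anything falls off the work surface, if the arm or the gripper's body presses on something with over 40 N, if the wrist force passes 120 N, or if a joint passes its speed limit or range.

## Working session

There is one attempt and no reset: what is moved stays moved. The work goes in short steps, Python scripts to look and compute and a tool call to move; the robot and the scene stay as the last step left them, time stands still between calls to the robot, and variables do not carry over. Pictures are saved under pics/ and viewed, about 8 in all and at most 12, crops included, and the job is handed in when it is done.

Besides the shell and the picture viewer there is one more tool, called after "Request:" as name(argument=value, ...) on one line, values as JSON. arm_command: Moves the arm, as the interface text tells. Its arguments: {"type":"object","properties":{"deltas":{"type":"string"}},"required":["deltas"]}

```bash
mkdir -p pics; ls; python3 - <<'E'
from workcell import *
import cv2
for n in("scene","top"):
    im=get_image(n); cv2.imwrite(f"pics/{n}0.png",im[:,:,::-1])
    c=calibration(n); print(n,c)
s=read_state(); print(s)
E
```

```text
pics
scene {'mtx': array([[367.62630337,   0.        , 317.17067879],
       [  0.        , 367.62630337, 199.92482177],
       [  0.        ,   0.        ,   1.        ]]), 'k1': -0.022310079326470455, 'view': array([[-6.14540558e-01,  7.88839609e-01,  8.48373965e-03,
         3.21434272e+02],
       [ 6.25582243e-01,  4.93851255e-01, -6.03951815e-01,
        -3.28248982e+02],
       [-4.80610819e-01, -3.65845609e-01, -7.96975678e-01,
         1.24000506e+03],
       [ 0.00000000e+00,  0.00000000e+00,  0.00000000e+00,
         1.00000000e+00]])}
top {'mtx': array([[414.32096939,   0.        , 318.47055987],
       [  0.        , 414.32096939, 194.65292267],
       [  0.        ,   0.        ,   1.        ]]), 'k1': -0.04999870118939535, 'view': array([[-2.50767701e-02, -9.99654613e-01, -7.86200851e-03,
         4.18848255e+01],
       [-9.91695163e-01,  2.58679204e-02, -1.25982361e-01,
         5.24518907e+02],
       [ 1.26142222e-01,  4.63748512e-03, -9.92001327e-01,
         9.64751834e+02],
       [ 0.00000000e+00,  0.00000000e+00,  0.00000000e+00,
         1.00000000e+00]])}
{'clock': 0.1, 'qpos': array([-7.61124754e+01,  1.79568878e+01,  8.58460273e+01,  1.47340583e-04,
        7.62603523e+01, -1.28007026e+01]), 'qvel': array([ 0.01219554, -0.11482352, -0.20147157,  0.06436147,  0.04473194,
        0.10174474]), 'effort': array([ 2.35891464e-03, -4.02815151e+01, -2.52643722e+01,  6.95193163e-02,
        3.42334353e-02, -4.56891348e-05]), 'eef_pos': array([ 235.73099323, -468.88269628,  238.23633799]), 'eef_rot': array([-102.93028282,   89.93673249,  103.75790932]), 'wrist_force': array([-0.5732557 , -0.10014142, -1.0816302 ]), 'ft_torque': array([ 0.00031235,  0.00098593, -0.02503164]), 'width': 87.57071268581194}
```

View pics/top0.png

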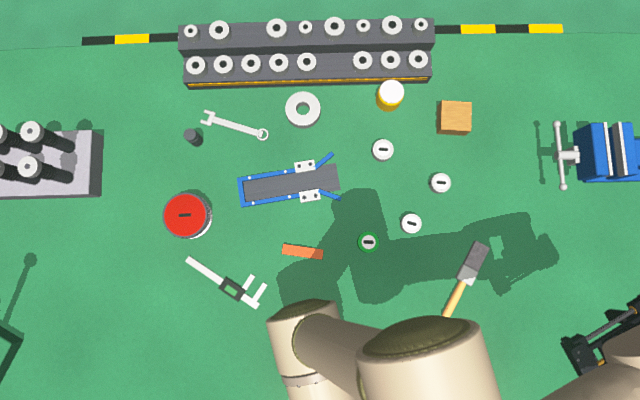

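View pics/scene0.png

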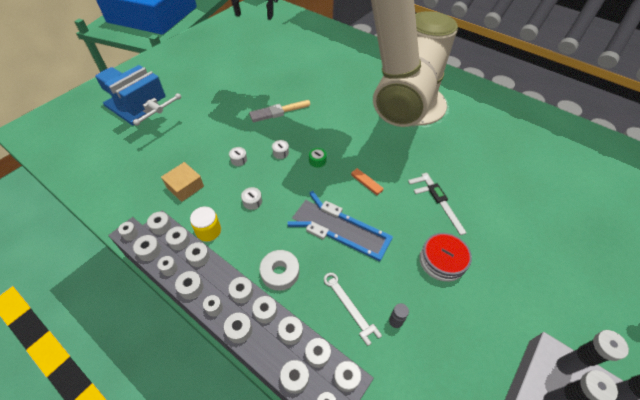

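Top view: three white dies at (383,149), (440,182) and (411,223). The green look-alike is at (368,242). The gauge is around (306,181), with its mouth on the right near (338,177), and the red pile is at (187,215). In the scene view the dies are at (238,156), (280,149) and (251,198). The white dies fit the description. The green-ringed one is excluded, and so are the holed dies on the rack.

```bash
cat > h.py <<'E'
from workcell import *
import numpy as np, cv2
from scipy.spatial.transform import Rotation as Ro
def ray(n,uv):
    c=calibration(n); M=c["mtx"]; V=c["view"]
    d=np.array([(uv[0]-M[0,2])/M[0,0],(uv[1]-M[1,2])/M[1,1]]); p=d.copy()
    for _ in range(20): p=d/(1+c["k1"]*(p@p))
    R,t=V[:3,:3],V[:3,3]
    return -R.T@t, R.T@np.array([p[0],p[1],1])
def onz(n,uv,z):
    o,d=ray(n,uv); return o+d*(z-o[2])/d[2]
def pix(n,P):
    c=calibration(n);q=c["view"][:3,:3]@np.array(P,float)+c["view"][:3,3];a=q[:2]/q[2];a=a*(1+c["k1"]*(a@a))
    return c["mtx"][:2,:2]@a+c["mtx"][:2,2]
def rot(s): return Ro.from_euler("xyz",s["eef_rot"],degrees=True).as_matrix()
def blobs(mask,lo,hi):
    n,l,st,ce=cv2.connectedComponentsWithStats(mask.astype(np.uint8))
    return [(ce[i],st[i]) for i in range(1,n) if lo<st[i,4]<hi]
E
python3 - <<'E'
from h import *
np.set_printoptions(precision=1,suppress=True)
for n in("scene","top"):
    im=cv2.imread(f"pics/{n}0.png"); hsv=cv2.cvtColor(im,cv2.COLOR_BGR2HSV); H,S,V=cv2.split(hsv)
    print(n)
    for name,m,z in(("white",(S<50)&(V>185),30),("jaw",(S<50)&(V>185),12),("red",((H<6)|(H>174))&(S>180)&(V>120),60),("blue",(H>100)&(H<125)&(S>140)&(V>70),12)):
        for ce,st in blobs(m,60,2500): print(name,ce,st,onz(n,ce,z)[:2])
s=read_state(); print(rot(s))
# shadow check crop
im=cv2.imread("pics/top0.png")[130:270,220:460]; cv2.imwrite("pics/crop1.png",cv2.resize(im,None,fx=3.3,fy=3.3,interpolation=cv2.INTER_CUBIC))
E
```

```text
scene
white [426.4  63.3] [ 401   37   43   59 1014] [-196.2  -56.9]
white [159.2 101.9] [144  93  36  15 105] [ 545.1 -632.9]
white [436.4 109.8] [422  92  25  31 341] [19.8 91.6]
white [279.5 145.7] [272 141  16  11 124] [ 453.9 -193.2]
white [236.9 152.4] [229 147  17  12 142] [ 549.9 -270.9]
white [422.4 178.6] [409 173  25  11 125] [307.7 194.4]
white [250.7 194.4] [241 187  20  16 219] [ 635.5 -132.6]
white [331.3 207.6] [322 201  20  14 142] [539.2  57.8]
white [453.2 217.5] [441 202  25  32 212] [374.3 316.8]
white [202.2 216.4] [190 206  25  21 411] [ 760.8 -179.2]
white [156.9 219.5] [147 212  21  16 205] [ 837.  -260.4]
white [125.3 227.4] [119 222  14  12 103] [ 899.6 -302.3]
white [317.5 228.8] [307 222  22  15 150] [611.4  69.5]
white [175.9 235. ] [166 227  21  17 218] [ 836.7 -187.5]
white [144.6 244.7] [134 235  22  20 266] [ 900.2 -224.5]
white [195.8 251.4] [186 243  21  18 238] [ 836.9 -115.1]
white [278.9 267.1] [260 250  39  35 921] [747.  64.]
white [165.1 262.5] [158 256  15  14 129] [ 899.7 -148.2]
white [187.3 282.2] [175 271  25  23 341] [900.1 -70.4]
white
[... 6934 characters left out ...]
[242 274  13  16  91] [321.7 203.2]
jaw [469.2 280.6] [462 277  14   9  70] [ 309.7 -329.6]
jaw [254.1 296.8] [241 282  26  27 252] [285.3 189.1]
jaw [291.3 346.7] [276 316  39  59 701] [166.9 101.9]
jaw [315.4 387.8] [290 373  51  27 912] [71.2 47.1]
red [184.3 214.8] [ 164  195   41   41 1249] [482.5 344.6]
blue [605.7 153.8] [ 573  122   67   60 2492] [ 613.9 -704.6]
blue [323.8 159.8] [315 152  19  17  93] [615.2  13.2]
blue [267.  174.4] [251 170  33  10 146] [582. 155.]
blue [242.4 191.6] [237 176  16  31 205] [540.6 216.3]
blue [329.6 194.7] [319 189  22  12 101] [527.3   1.3]
blue [271.2 199.7] [255 195  33  10 140] [518.6 145.1]
[[-0.   0.4 -0.9]
 [ 0.  -0.9 -0.4]
 [-1.  -0.  -0. ]]
```

View pics/crop1.png

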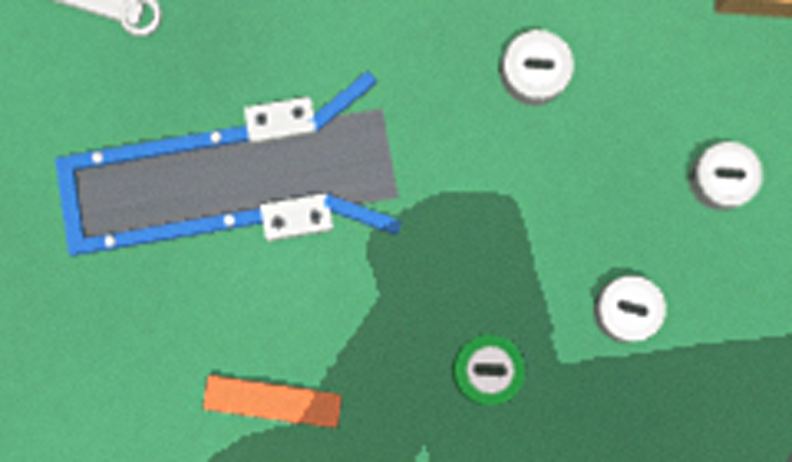

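```bash
cat >> h.py <<'E'
G=np.array([564.8,56.6]); a=np.array([-.149,.989]); nn=np.array([.989,.149])
def sn(p): d=np.array(p[:2])-G; return np.array([d@a,d@nn])
def go(s,n,z):
    st=read_state(); R=rot(st); p=np.r_[G+a*s+nn*n,z]
    T=np.c_[[0,0,-1],np.r_[-a,0],np.r_[-nn,0]]
    print("d tool m",np.round(R.T@(p-st["eef_pos"])/1000,4),"turn",np.round(Ro.from_matrix(R.T@T).as_rotvec(),3))
    print("now s,n,z",sn(st["eef_pos"]).round(1),st["eef_pos"].round(1),"F",st["wrist_force"].round(1),"w",round(st["width"],1),"t",round(st["clock"],2))
E
python3 - <<'E'
from h import *
o1,d1=ray("top",(184.3,214.8));o2,d2=ray("scene",(447.4,253.1))
A=np.c_[d1,-d2];k=np.linalg.lstsq(A,o2-o1,rcond=None)[0];P=o1+k[0]*d1;Q=o2+k[1]*d2
print("pile",P,Q,sn((P+Q)/2))
for p in((635,-132.5),(549.3,-270.4),(452.5,-192.8)):print(sn(p))
go(-229.9,-148.2,60)
E
```

```text
pile [484.16538431 350.68442321  41.45511725] [484.24391476 350.5095428   41.40367748] [302.77172341 -35.90325114]
[-197.4797   41.2519]
[-321.0935  -64.0525]
[-229.9239 -148.2253]
d tool m [ 0.1785 -0.1491 -0.3176] turn [ 0.316 -0.     0.001]
now s,n,z [-470.7 -403.7] [ 235.7 -468.9  238.2] F [-0.6 -0.1 -1.1] w 87.6 t 0.1
```

Request:
arm_command(deltas="0.088 0.10 -0.0746 -0.1588 0.158 0 0; 0.088 0.14 -0.1491 -0.3176 0.316 0 0; 0.088 0.178 -0.1491 -0.3176 0.316 0 0; 0.088 0.178 -0.1491 -0.3176 0.316 0 0; 0.088 0.178 -0.1491 -0.3176 0.316 0 0; 0.088 0.178 -0.1491 -0.3176 0.316 0 0; 0.088 0.178 -0.1491 -0.3176 0.316 0 0; 0.088 0.178 -0.1491 -0.3176 0.316 0 0")

```text
clock: 1.1
eef_pos: [452.5, -192.4, 60.2]
eef_rot: [-62.0, 89.9, 126.7]
wrist_force: [0.3, -0.3, 0.5]
width: 88.1
```

```bash
python3 - <<'E'
from h import *
go(-229.9,-148.2,6)
im=get_image("top")[:,:,::-1]; cv2.imwrite("pics/c2.png",cv2.resize(im[130:310,300:520],None,fx=3,fy=3))
E
```

```text
d tool m [0.0542 0.0005 0.    ] turn [0.002 0.001 0.002]
now s,n,z [-229.6 -148.2] [ 452.5 -192.4   60.2] F [ 0.3 -0.3  0.5] w 88.1 t 1.1
```

View pics/c2.png

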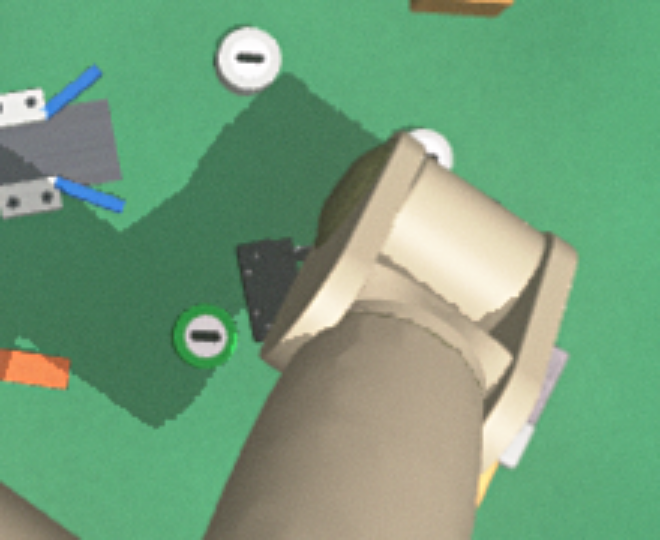

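The arm hides the die from above, but the pose matches the two-view estimate. I'll lower and grip.

Request:
arm_command(deltas="0.088 0.03 0 0 0 0 0; 0.088 0.054 0 0 0 0 0; 0.088 0.054 0 0 0 0 0; 0.04 0.054 0 0 0 0 0; 0.04 0.054 0 0 0 0 0; 0.04 0.054 0 0 0 0 0; 0.04 0.054 0 0 0 0 0; 0.04 0.054 0 0 0 0 0")

```text
clock: 2.15
eef_pos: [452.4, -193.3, 7.0]
eef_rot: [-90.1, 90.0, 98.5]
wrist_force: [-0.7, 1.5, 3.1]
width: 47.0
```

```bash
python3 - <<'E'
from h import *
go(-115,0,6)
E
```

```text
d tool m [ 0.0011 -0.1153 -0.1484] turn [ 0.001 -0.     0.001]
now s,n,z [-230.4 -148.4] [ 452.4 -193.3    7. ] F [-0.7  1.5  3.1] w 47.0 t 2.15
```

Request:
arm_command(deltas="0.04 0 -0.010 -0.013 0 0 0; 0.04 0 -0.028 -0.036 0 0 0; 0.04 0 -0.049 -0.063 0 0 0; 0.04 0 -0.070 -0.090 0 0 0; 0.04 0 -0.090 -0.116 0 0 0; 0.04 0 -0.106 -0.137 0 0 0; 0.04 0 -0.1153 -0.1484 0 0 0; 0.055 0 -0.1153 -0.1484 0 0 0")

```text
clock: 3.15
eef_pos: [582.1, -56.4, 6.9]
eef_rot: [-98.4, 89.9, 90.2]
wrist_force: [-0.2, -0.4, -0.3]
width: 53.8
```

```bash
python3 - <<'E'
from h import *
go(-30,0,6)
im=get_image("top")[:,:,::-1]; cv2.imwrite("pics/c3.png",cv2.resize(im[120:270,230:430],None,fx=3,fy=3))
E
```

```text
d tool m [ 0.0009 -0.0843  0.0002] turn [ 0.002 -0.     0.001]
now s,n,z [-114.3    0.3] [582.1 -56.4   6.9] F [-0.2 -0.4 -0.3] w 53.8 t 3.15
```

View pics/c3.png

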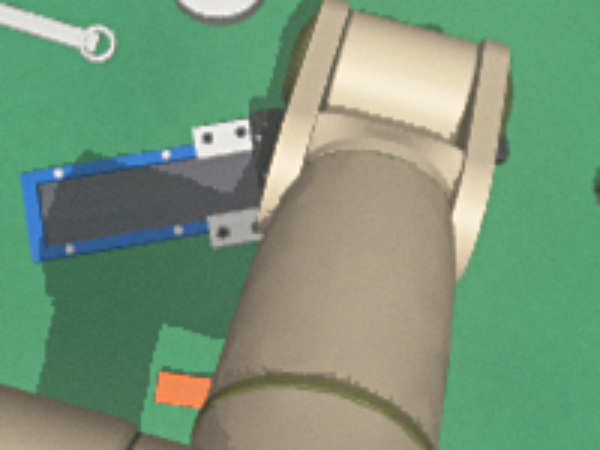

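Request:
arm_command(deltas="0.054 0 -0.010 0 0 0 0; 0.054 0 -0.022 0 0 0 0; 0.054 0 -0.034 0 0 0 0; 0.054 0 -0.046 0 0 0 0; 0.054 0 -0.056 0 0 0 0; 0.054 0 -0.066 0 0 0 0; 0.054 0 -0.074 0 0 0 0; 0.054 0 -0.082 0 0 0 0")

```text
clock: 4.2
eef_pos: [569.3, 24.6, 6.9]
eef_rot: [-72.7, 89.9, 116.0]
wrist_force: [-0.6, -0.8, -1.8]
width: 54.2
```

Request:
arm_command(deltas="0.054 0 -0.006 0 0 0 0; 0.054 0 -0.012 0 0 0 0; 0.054 0 -0.018 0 0 0 0; 0.054 0 -0.024 0 0 0 0; 0.054 0 -0.030 0 0 0 0; 0.054 0 -0.036 0 0 0 0; 0.054 0 -0.043 0 0 0 0; 0.054 0 -0.050 0 0 0 0")

```text
clock: 5.2
eef_pos: [561.8, 74.5, 7.0]
eef_rot: [-74.2, 89.9, 114.4]
wrist_force: [-0.2, -0.7, -0.8]
width: 54.2
```

```bash
python3 - <<'E'
from h import *
go(106,0,6)
E
```

```text
d tool m [ 0.0011 -0.0878 -0.0004] turn [0.001 0.    0.001]
now s,n,z [18.2 -0.3] [561.8  74.5   7. ] F [-0.2 -0.7 -0.8] w 54.2 t 5.2
```

Request:
arm_command(deltas="0.054 0 -0.010 0 0 0 0; 0.054 0 -0.022 0 0 0 0; 0.054 0 -0.034 0 0 0 0; 0.054 0 -0.046 0 0 0 0; 0.054 0 -0.058 0 0 0 0; 0.054 0 -0.070 0 0 0 0; 0.054 0 -0.080 0 0 0 0; 0.054 0 -0.085 0 0 0 0")

```text
clock: 6.2
eef_pos: [548.9, 159.2, 7.0]
eef_rot: [-70.4, 89.9, 118.2]
wrist_force: [-0.7, -1.5, 0.2]
width: 54.0
```

Request:
arm_command(deltas="0.056 0 0.002 0 0 0 0; 0.056 -0.02 0.002 0 0 0 0; 0.056 -0.053 0.002 0 0 0 0; 0.056 -0.053 0.002 0 0 0 0")

```text
clock: 6.7
eef_pos: [550.6, 157.0, 62.2]
eef_rot: [-169.5, 89.8, 19.1]
wrist_force: [0.1, -0.4, -0.4]
width: 56.3
```

```bash
python3 - <<'E'
from h import *
go(-197.5,41.3,60)
E
```

```text
d tool m [ 0.0021  0.299  -0.0401] turn [ 0.001 -0.004  0.001]
now s,n,z [101.4   0.9] [550.6 157.   62.2] F [ 0.1 -0.4 -0.4] w 56.3 t 6.7
```

Request:
arm_command(deltas="0.088 0 0.06 -0.008 0 0 0; 0.088 0 0.12 -0.016 0 0 0; 0.088 0 0.18 -0.024 0 0 0; 0.088 0 0.24 -0.032 0 0 0; 0.088 0.002 0.299 -0.040 0 0 0; 0.088 0.002 0.299 -0.040 0 0 0; 0.088 0.002 0.299 -0.040 0 0 0; 0.088 0.002 0.299 -0.040 0 0 0")

```text
clock: 7.7
eef_pos: [634.7, -131.2, 59.9]
eef_rot: [-159.3, 89.8, 29.4]
wrist_force: [0.7, 0.3, 0.1]
width: 87.8
```

Request:
arm_command(deltas="0.088 0.03 0 0 0 0 0; 0.088 0.053 0 0 0 0 0; 0.088 0.053 0 0 0 0 0; 0.04 0.053 0 0 0 0 0; 0.04 0.053 0 0 0 0 0; 0.04 0.053 0 0 0 0 0; 0.04 0.053 0 0 0 0 0; 0.04 0.053 0 0 0 0 0")

```text
clock: 8.7
eef_pos: [635.0, -131.3, 7.2]
eef_rot: [-166.8, 89.8, 21.9]
wrist_force: [-1.1, -0.5, 2.1]
width: 50.9
```

```bash
python3 - <<'E'
from h import *
go(-115,0,6.5)
im=get_image("scene")[:,:,::-1]; cv2.imwrite("pics/c4.png",cv2.resize(im[130:290,180:450],None,fx=2.9,fy=2.9))
E
```

```text
d tool m [ 0.0006 -0.0813  0.0412] turn [ 0.003 -0.004  0.001]
now s,n,z [-196.3   41.5] [ 635.  -131.3    7.2] F [-1.1 -0.5  2.1] w 50.9 t 8.7
```

View pics/c4.png

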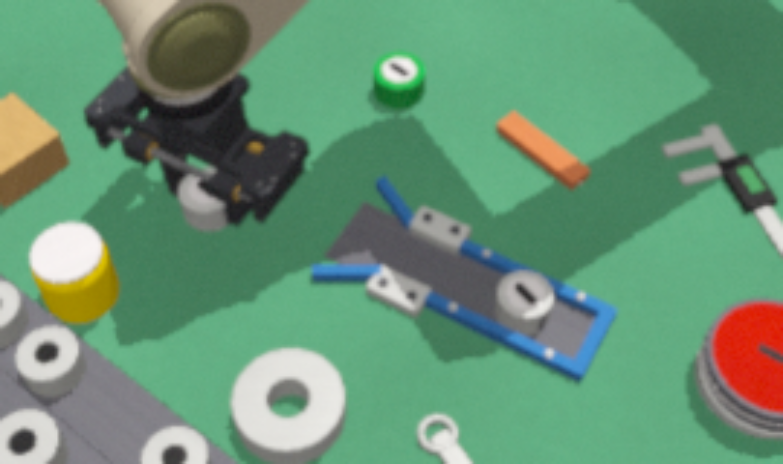

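Die C (47.0 mm) stands in the run-out, its top at (525,297) in the crop. Die A measures 50.9 mm in the grip, so it will probably be stopped. I'll try it gently all the same.

Request:
arm_command(deltas="0.04 0 -0.008 0.004 0 0 0; 0.04 0 -0.024 0.012 0 0 0; 0.04 0 -0.042 0.021 0 0 0; 0.04 0 -0.060 0.030 0 0 0; 0.04 0 -0.074 0.038 0 0 0; 0.04 0 -0.0813 0.0412 0 0 0; 0.058 0 -0.0813 0.0412 0 0 0; 0.058 0 -0.0813 0.0412 0 0 0")

```text
clock: 9.75
eef_pos: [582.1, -57.3, 7.0]
eef_rot: [-163.3, 89.8, 25.4]
wrist_force: [0.7, 0.2, 0.3]
width: 58.2
```

```bash
python3 - <<'E'
from h import *
go(-44,0,6.5)
E
```

```text
d tool m [ 0.0006 -0.0712 -0.    ] turn [ 0.002 -0.004  0.001]
now s,n,z [-1.153e+02  1.000e-01] [582.1 -57.3   7. ] F [0.7 0.2 0.3] w 58.2 t 9.75
```

Request:
arm_command(deltas="0.058 0 -0.010 0 0 0 0; 0.058 0 -0.022 0 0 0 0; 0.058 0 -0.034 0 0 0 0; 0.058 0 -0.046 0 0 0 0; 0.058 0 -0.056 0 0 0 0; 0.058 0 -0.064 0 0 0 0; 0.058 0 -0.070 0 0 0 0; 0.058 0 -0.075 0 0 0 0")

```text
clock: 10.75
eef_pos: [570.7, 17.1, 7.1]
eef_rot: [-164.2, 89.8, 24.5]
wrist_force: [-0.5, -1.8, -1.0]
width: 58.3
```

Request:
arm_command(deltas="0.058 0 -0.002 0 0 0 0; 0.058 0 -0.004 0 0 0 0; 0.058 0 -0.006 0 0 0 0; 0.058 0 -0.008 0 0 0 0")

```text
clock: 11.25
eef_pos: [569.5, 25.0, 7.1]
eef_rot: [-163.1, 89.8, 25.6]
wrist_force: [-0.2, -0.7, -0.9]
width: 57.9
```

Request:
arm_command(deltas="0.058 0 -0.001 0 0 0 0; 0.058 0 -0.002 0 0 0 0; 0.058 0 -0.003 0 0 0 0")

```text
clock: 11.62
eef_pos: [569.6, 27.7, 7.4]
eef_rot: [-176.4, 89.7, 12.3]
wrist_force: [4.3, -3.5, -0.8]
width: 58.2
```

Request:
arm_command(deltas="0.058 0 -0.001 0 0 0 0; 0.058 0 -0.002 0 0 0 0")

```text
clock: 11.88
eef_pos: [569.7, 28.7, 7.6]
eef_rot: [166.1, 89.6, -5.2]
wrist_force: [2.1, -10.7, -0.3]
width: 58.2
```

It's stopped: the push rose to about 11 N with the die axis near -32 mm, and it measures 50.9 mm against the 49 mm gap. I'll back off, grip and lift it out.

Request:
arm_command(deltas="0.058 0 0.005 0 0 0 0; 0.04 0.001 0.006 0 0 0 0; 0.04 0.001 0.006 0 0 0 0; 0.04 0.001 0.006 0 0 0 0; 0.04 0.001 0.006 0 0 0 0")

```text
clock: 12.5
eef_pos: [570.4, 23.0, 6.7]
eef_rot: [168.5, 89.7, -2.8]
wrist_force: [-1.8, 1.5, 5.4]
width: 50.6
```

```bash
python3 - <<'E'
from h import *
go(-40,0,115)
E
```

```text
d tool m [-0.1083  0.006  -0.    ] turn [ 0.002 -0.006 -0.001]
now s,n,z [-34.1   0.6] [570.4  23.    6.7] F [-1.8  1.5  5.4] w 50.6 t 12.5
```

Request:
arm_command(deltas="0.04 -0.01 0 0 0 0 0; 0.04 -0.03 0 0 0 0 0; 0.04 -0.06 0 0 0 0 0; 0.04 -0.09 0 0 0 0 0; 0.04 -0.108 0 0 0 0 0; 0.04 -0.108 0 0 0 0 0")

```text
clock: 13.25
eef_pos: [570.2, 23.0, 115.8]
eef_rot: [166.5, 89.6, -4.8]
wrist_force: [0.4, 0.0, -3.6]
width: 50.6
```

```bash
python3 - <<'E'
from h import *
go(*sn((484.2,350.5)),115)
E
```

```text
d tool m [-1.000e-04 -3.369e-01  3.550e-02] turn [ 0.002 -0.008 -0.002]
now s,n,z [-34.1   0.3] [570.2  23.  115.8] F [ 0.4  0.  -3.6] w 50.6 t 13.25
```

Request:
arm_command(deltas="0.04 0 -0.03 0.003 0 -0.004 0; 0.04 0 -0.08 0.008 0 -0.008 0; 0.04 0 -0.13 0.0136 0 -0.008 0; 0.04 0 -0.18 0.019 0 -0.008 0; 0.04 0 -0.23 0.024 0 -0.008 0; 0.04 0 -0.28 0.030 0 -0.008 0; 0.04 0 -0.32 0.034 0 -0.008 0; 0.04 0 -0.337 0.0355 0 -0.008 0")

```text
clock: 14.25
eef_pos: [482.9, 352.1, 113.6]
eef_rot: [45.7, 89.8, -125.4]
wrist_force: [0.0, -1.0, -3.4]
width: 50.8
```

```bash
python3 - <<'E'
from h import *
im=get_image("scene")[:,:,::-1]; cv2.imwrite("pics/c5.png",cv2.resize(im[130:300,290:530],None,fx=3,fy=3))
go(*sn((484.2,350.5)),85)
for z in(40,50,60,75):
    for dn in ("top","scene"): print(z,dn,onz(dn,(184.3,214.8) if dn=="top" else (447.4,253.1),z)[:2].round(1))
for n in("top","scene"):
    im=cv2.imread(f"pics/{n}0.png"); H,S,V=cv2.split(cv2.cvtColor(im,cv2.COLOR_BGR2HSV))
    m=(((H<6)|(H>174))&(S>150)&(V>90)).astype(np.uint8)
    m=cv2.morphologyEx(m,cv2.MORPH_CLOSE,np.ones((9,9)))
    cs=max([c for c in cv2.findContours(m,0,2)[0] if abs(cv2.boundingRect(c)[0]-(164 if n=="top" else 426))<12],key=cv2.contourArea)
    print(n,cv2.fitEllipse(cs),cv2.boundingRect(cs))
E
```

```text
d tool m [ 0.0288  0.0025 -0.0011] turn [ 0.005  0.002 -0.002]
now s,n,z [305.3 -37. ] [482.8 352.9 113.8] F [-1.7  0.7 -3.1] w 50.7 t 14.3
40 top [484.3 351.2]
40 scene [483.3 350.5]
50 top [483.4 347.8]
50 scene [490.2 350.6]
60 top [482.6 344.5]
60 scene [497.1 350.8]
75 top [481.3 339.5]
75 scene [507.4 351. ]
top ((184.36842346191406, 214.81784057617188), (39.54212951660156, 41.366512298583984), 35.69927215576172) (164, 194, 41, 42)
scene ((447.3355407714844, 252.94332885742188), (34.32780838012695, 44.790279388427734), 118.16638946533203) (426, 235, 44, 37)
```

View pics/c5.png

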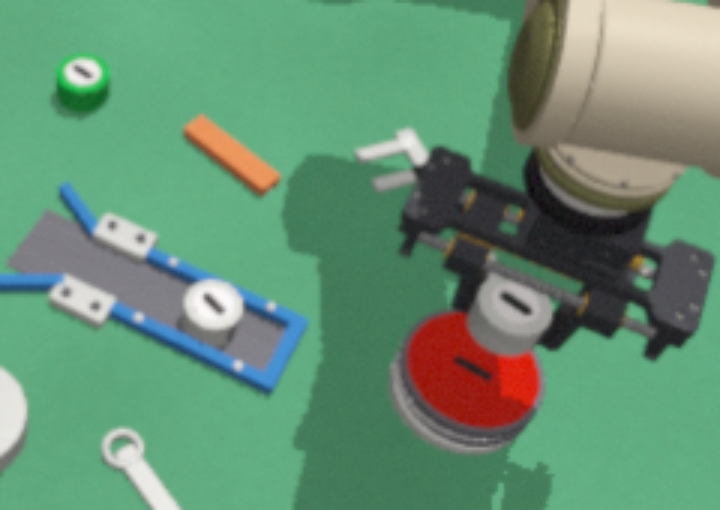

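The scene crop shows die A held above the red top plate and die C still in the run-out. I'll lower it and feel for the plate.

Request:
arm_command(deltas="0.04 0.01 0.0025 -0.001 0 0 0; 0.04 0.022 0.0025 -0.001 0 0 0; 0.04 0.03 0.0025 -0.001 0 0 0; 0.04 0.03 0.0025 -0.001 0.005 0.002 0; 0.04 0.03 0.0025 -0.001 0.005 0.002 0")

```text
clock: 14.92
eef_pos: [484.4, 350.4, 84.0]
eef_rot: [109.2, 89.9, -62.2]
wrist_force: [0.7, 0.3, -1.9]
width: 51.0
```

Request:
arm_command(deltas="0.04 0.004 0 0 0 0 0; 0.04 0.008 0 0 0 0 0; 0.04 0.012 0 0 0 0 0; 0.04 0.016 0 0 0 0 0; 0.04 0.020 0 0 0 0 0; 0.04 0.024 0 0 0 0 0")

```text
clock: 15.68
eef_pos: [484.4, 350.4, 59.8]
eef_rot: [110.2, 89.9, -61.3]
wrist_force: [-0.1, -0.1, -2.6]
width: 50.8
```

Request:
arm_command(deltas="0.04 0.002 0 0 0 0 0; 0.04 0.004 0 0 0 0 0; 0.04 0.006 0 0 0 0 0; 0.04 0.007 0 0 0 0 0; 0.04 0.008 0 0 0 0 0")

```text
clock: 16.3
eef_pos: [484.4, 350.4, 51.7]
eef_rot: [111.1, 89.9, -60.3]
wrist_force: [-0.4, 0.2, -2.7]
width: 50.9
```

Request:
arm_command(deltas="0.04 0.001 0 0 0 0 0; 0.04 0.002 0 0 0 0 0; 0.04 0.002 0 0 0 0 0")

```text
clock: 16.68
eef_pos: [484.5, 350.5, 51.4]
eef_rot: [129.5, 89.9, -42.0]
wrist_force: [-5.0, -2.7, 10.9]
width: 50.9
```

Request:
arm_command(deltas="0.04 0.001 0 0 0 0 0; 0.04 0.001 0 0 0 0 0")

```text
clock: 16.92
eef_pos: [484.6, 350.5, 51.4]
eef_rot: [142.1, 89.9, -29.4]
wrist_force: [-4.0, -2.3, 8.2]
width: 50.8
```

The die is resting, with an upward force of 8–11 N and the pile top at about 45 mm. I'll release it and retreat.

Request:
arm_command(deltas="0.04 0 0 0 0 0 0; 0.054 0 0 0 0 0 0; 0.065 0 0 0 0 0 0; 0.065 0 0 0 0 0 0; 0.065 -0.01 0 0 0 0 0; 0.065 -0.04 0 0 0 0 0; 0.065 -0.065 0 0 0 0 0; 0.065 -0.065 0 0 0 0 0")

```text
clock: 17.92
eef_pos: [485.4, 351.1, 118.5]
eef_rot: [177.4, 89.7, 5.9]
wrist_force: [-0.6, -0.1, -0.5]
width: 64.7
```

```bash
python3 - <<'E'
from h import *
go(-321.1,-64.1,90)
E
```

```text
d tool m [0.0285 0.6242 0.0294] turn [-0.    -0.006 -0.   ]
now s,n,z [303.1 -34.7] [485.4 351.1 118.5] F [-0.6 -0.1 -0.5] w 64.7 t 17.93
```

Request:
arm_command(deltas="0.088 0 0.05 0.002 0 -0.006 0; 0.088 0 0.11 0.005 0 -0.006 0; 0.088 0 0.17 0.008 0 -0.006 0; 0.088 0 0.23 0.011 0 -0.006 0; 0.088 0 0.29 0.014 0 -0.006 0; 0.088 0 0.35 0.017 0 -0.006 0; 0.088 0 0.41 0.02 0 -0.006 0; 0.088 0 0.45 0.022 0 -0.006 0")

```text
clock: 18.92
eef_pos: [530.0, -99.6, 117.5]
eef_rot: [-15.9, 89.9, 172.5]
wrist_force: [-0.1, 0.5, 0.4]
width: 87.9
```

```bash
python3 - <<'E'
from h import *
go(-321.1,-64.1,60)
im=get_image("top")[:,:,::-1]; cv2.imwrite("pics/c6.png",cv2.resize(im[120:300,140:480],None,fx=2.3,fy=2.3))
E
```

```text
d tool m [0.0575 0.1719 0.006 ] turn [-0.002  0.001  0.   ]
now s,n,z [-149.3  -57.7] [530.  -99.6 117.5] F [-0.1  0.5  0.4] w 87.9 t 18.93
```

View pics/c6.png

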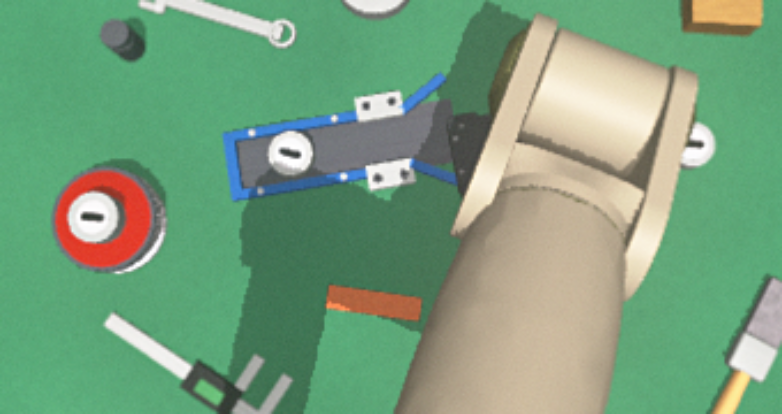

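Die A stands on the pile at (92,217) in the crop, with the offset explained by parallax. Die C is in the run-out at (291,152). On to die B.

Request:
arm_command(deltas="0.088 0.010 0.05 0.002 0 0 0; 0.088 0.030 0.11 0.004 0 0 0; 0.088 0.05 0.16 0.006 0 0 0; 0.088 0.0575 0.172 0.006 0 0 0; 0.088 0.0575 0.172 0.006 0 0 0; 0.088 0.0575 0.172 0.006 0 0 0")

```text
clock: 19.73
eef_pos: [549.7, -272.8, 60.8]
eef_rot: [81.4, 89.9, -90.2]
wrist_force: [-0.6, -0.6, -0.4]
width: 88.0
```

Request:
arm_command(deltas="0.088 0.03 0 0 0 0 0; 0.088 0.053 0 0 0 0 0; 0.088 0.053 0 0 0 0 0; 0.04 0.053 0 0 0 0 0; 0.04 0.053 0 0 0 0 0; 0.04 0.053 0 0 0 0 0; 0.04 0.053 0 0 0 0 0; 0.04 0.053 0 0 0 0 0")

```text
clock: 20.72
eef_pos: [549.8, -272.7, 8.0]
eef_rot: [81.9, 89.9, -89.7]
wrist_force: [-0.6, 1.7, 3.2]
width: 46.8
```

```bash
python3 - <<'E'
from h import *
go(-115,0,7)
print(onz("top",(180,214.3),75))
E
```

```text
d tool m [ 0.0008 -0.2086 -0.0633] turn [-0.003  0.    -0.001]
now s,n,z [-323.4  -63.9] [ 549.8 -272.7    8. ] F [-0.6  1.7  3.2] w 46.8 t 20.73
[482.67611685 349.61376212  75.        ]
```

Die A sits within 2 mm of the pile centre. Die B measures 46.8 mm.

Request:
arm_command(deltas="0.04 0 -0.014 -0.004 0 0 0; 0.04 0 -0.042 -0.013 0 0 0; 0.04 0 -0.075 -0.023 0 0 0; 0.04 0 -0.110 -0.033 0 0 0; 0.04 0 -0.145 -0.044 0 0 0; 0.04 0 -0.178 -0.054 0 0 0; 0.04 0 -0.200 -0.061 0 0 0; 0.04 0 -0.2086 -0.0633 0 0 0")

```text
clock: 21.72
eef_pos: [582.1, -55.7, 8.0]
eef_rot: [98.9, 89.9, -72.6]
wrist_force: [0.0, -3.4, 1.9]
width: 47.0
```

Request:
arm_command(deltas="0.054 0 0 0 0 0 0; 0.054 0 0 0 0 0 0; 0.054 0 -0.010 0 0 0 0; 0.054 0 -0.022 0 0 0 0; 0.054 0 -0.034 0 0 0 0; 0.054 0 -0.046 0 0 0 0; 0.054 0 -0.058 0 0 0 0; 0.054 0 -0.068 0 0 0 0")

```text
clock: 22.72
eef_pos: [571.9, 12.4, 7.9]
eef_rot: [98.7, 89.9, -72.8]
wrist_force: [-0.0, -2.0, 0.2]
width: 53.5
```

```bash
python3 - <<'E'
from h import *
go(0,0,7)
E
```

```text
d tool m [ 0.0009 -0.0447  0.0004] turn [-0.001 -0.    -0.002]
now s,n,z [-44.8   0.4] [571.9  12.4   7.9] F [-0.  -2.   0.2] w 53.5 t 22.73
```

Request:
arm_command(deltas="0.054 0 -0.006 0 0 0 0; 0.054 0 -0.012 0 0 0 0; 0.054 0 -0.018 0 0 0 0; 0.054 0 -0.024 0 0 0 0; 0.054 0 -0.030 0 0 0 0; 0.054 0 -0.036 0 0 0 0; 0.054 0 -0.042 0 0 0 0; 0.054 0 -0.048 0 0 0 0")

```text
clock: 23.72
eef_pos: [564.7, 60.2, 7.9]
eef_rot: [100.6, 89.9, -70.9]
wrist_force: [0.2, -1.6, 0.9]
width: 54.0
```

Request:
arm_command(deltas="0.054 0 -0.006 0 0 0 0; 0.054 0 -0.012 0 0 0 0; 0.054 0 -0.017 0 0 0 0; 0.056 0 -0.015 0 0 0 0; 0.056 -0.02 -0.015 0 0 0 0; 0.056 -0.045 -0.015 0 0 0 0; 0.056 -0.045 -0.015 0 0 0 0")

```text
clock: 24.6
eef_pos: [563.3, 75.1, 54.1]
eef_rot: [146.2, 89.8, -25.3]
wrist_force: [0.4, -0.7, -0.5]
width: 56.4
```

```bash
python3 - <<'E'
from h import *
go(-50,0,52)
im=get_image("scene")[:,:,::-1]; cv2.imwrite("pics/c7.png",cv2.resize(im[130:300,250:500],None,fx=3,fy=3))
E
```

```text
d tool m [0.0023 0.0685 0.0012] turn [-0.001 -0.003 -0.002]
now s,n,z [18.5  1.3] [563.3  75.1  54.1] F [ 0.4 -0.7 -0.5] w 56.4 t 24.6
```

View pics/c7.png

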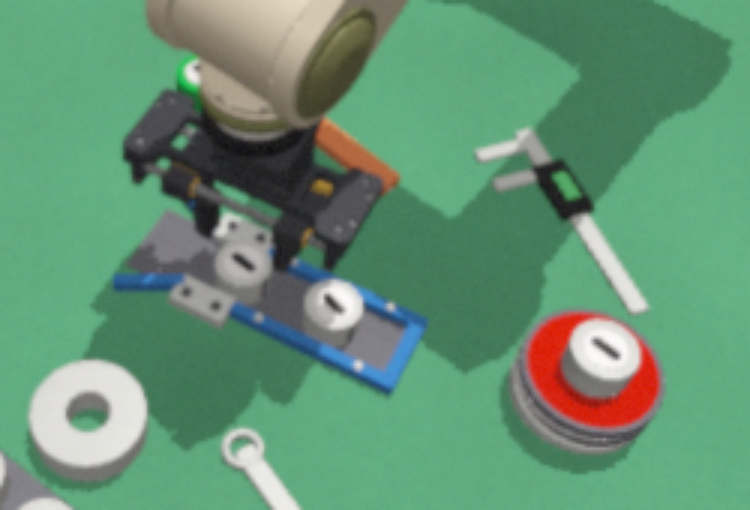

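Die A is on the middle of the pile at (605,355), die B is in the gap at (243,263) and die C is in the run-out at (333,304). I'll retreat, shut the fingers and push B from behind.

Request:
arm_command(deltas="0 0 0.03 0.001 0 0 0; 0 0 0.07 0.001 0 0 0; 0 0 0.07 0.001 0 0 0; 0 0 0.07 0.001 0 0 0; 0 0.02 0.07 0.001 0 0 0; 0 0.046 0.07 0.001 0 0 0; 0 0.046 0.07 0.001 0 0 0; 0 0.046 0.07 0.001 0 0 0")

```text
clock: 25.65
eef_pos: [572.3, 6.2, 7.7]
eef_rot: [132.8, 89.9, -38.7]
wrist_force: [0.7, -0.4, 0.6]
width: 0.5
```

```bash
python3 - <<'E'
from h import *
go(28,0,8)
E
```

```text
d tool m [-0.0004 -0.079  -0.0001] turn [-0.    -0.002 -0.002]
now s,n,z [-51.   -0.1] [572.3   6.2   7.7] F [ 0.7 -0.4  0.6] w 0.5 t 25.65
```

Request:
arm_command(deltas="0 0 -0.010 0 0 0 0; 0 0 -0.018 0 0 0 0; 0 0 -0.026 0 0 0 0; 0 0 -0.034 0 0 0 0; 0 0 -0.042 0 0 0 0; 0 0 -0.050 0 0 0 0; 0 0 -0.057 0 0 0 0; 0 0 -0.064 0 0 0 0")

```text
clock: 26.65
eef_pos: [562.9, 69.8, 7.7]
eef_rot: [134.7, 89.8, -36.8]
wrist_force: [0.6, -3.7, 3.0]
width: 0.6
```

Request:
arm_command(deltas="0 0 -0.006 0 0 0 0; 0 0 -0.011 0 0 0 0; 0 0 -0.015 0 0 0 0; 0 0 -0.015 0 0 0 0")

```text
clock: 27.15
eef_pos: [560.5, 85.1, 7.6]
eef_rot: [140.1, 89.9, -31.3]
wrist_force: [-0.5, 0.0, 0.6]
width: 0.6
```

Request:
arm_command(deltas="0 0 0.01 0 0 0 0; 0 0 0.025 0 0 0 0; 0 -0.03 0.025 0 0 0 0; 0 -0.08 0.04 0 0 0 0; 0 -0.14 0.10 0.03 0 0 0; 0 -0.18 0.16 0.06 0 0 0; 0 -0.18 0.22 0.1 0 0 0; 0 -0.18 0.26 0.12 0 0 0")

```text
clock: 28.15
eef_pos: [489.2, -164.9, 185.5]
eef_rot: [142.8, 89.8, -28.7]
wrist_force: [0.5, 0.2, -0.9]
width: -0.0
```

```bash
python3 - <<'E'
from h import *
go(0,0,200)
t=get_image("top")[:,:,::-1].copy();s=get_image("scene")[:,:,::-1].copy()
H,S,V=cv2.split(cv2.cvtColor(t,cv2.COLOR_BGR2HSV))
for z,x0,x1,y0,y1 in((30,245,300,160,210),(75,165,200,200,230)):
    m=np.zeros_like(S);m[y0:y1,x0:x1]=((S<60)&(V>150))[y0:y1,x0:x1]
    for ce,st in blobs(m,60,1500):
        p=onz("top",ce,z);print(st,p.round(1),sn(p).round(1))
cv2.imwrite("pics/c8.png",np.vstack([cv2.resize(t[70:330,100:560],(531,300)),cv2.resize(s[100:340,180:550],(531,300))]))
E
```

```text
d tool m [-0.0147 -0.2078 -0.1077] turn [-0.    -0.003 -0.002]
now s,n,z [-207.8 -107.8] [ 489.2 -164.9  185.5] F [ 0.5  0.2 -0.9] w -0.0 t 28.15
[250 175  39  23 547] [551.1 147.2  30. ] [91.7 -0.1]
[169 203  23  23 345] [483.5 349.3  75. ] [301.6 -36.8]
```

View pics/c8.png

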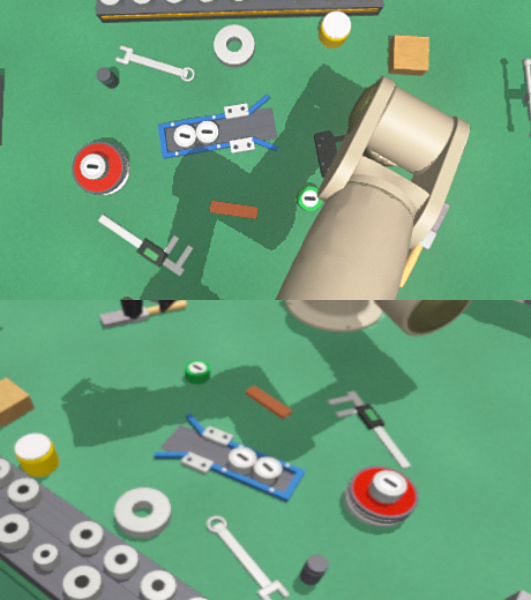

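Both good dies stand in the run-out with their pair centred at 91.7 mm, so at about 68 and 115 mm. Die A is on the pile, 1–2 mm off its axis, and the bystanders look unmoved.

```bash
python3 -c "
from workcell import *
print(close_job())"
```

```text
the job is handed in; nothing more can be done
None
```

I tried all three dies in the go gauge: two slid through and one was stopped. The job is handed in, with the clock at about 28 s of the allowed 72 s.

| Die (start pixel in the top view) | Width in the grip | Result |
|---|---|---|
| (411,223) | 47.0 mm | Slid through; left standing in the run-out |
| (440,182) | 46.8 mm | Slid through; left standing in the run-out |
| (383,149) | 50.9 mm | Stopped by the jaws; now on the rework pile |

- **Stopped die:** the jaws held it with its axis about 32 mm before the gap's middle, at a push of about 11 N. I lifted it out and lowered it until it touched the pile top, about 45 mm above the bench. The upward force peaked near 11 N, and I let go only once it rested there.
- **Run-out:** the last pictures show the two dies touching in a row, centred at gauge x of about 92 mm. That puts the nearer one roughly 20 mm clear of the jaws.
- **Pile:** the last picture puts the die about 1–2 mm from the pile's axis.
- **Everything else:** the green look-alike and the bystanders looked unmoved by eye; the brush was partly hidden by the arm. The arm was well clear, with about zero wrist force, when I handed in.

No check failed or disagreed.

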